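Put the round pastry cutters away in their tin

TASK

Baking is done: put the three plain round pastry cutters away in the round tin, nested one around the other from the smallest outwards, all standing flat on its floor, and then close the tin with its lid, fully down and level all round. The flower and the star cutter belong elsewhere: leave them standing where they are.

Things in the scene. Friction and masses are not known exactly. Their poses are not given: they have to be found in the camera images.
- cutter_small: Bright steel strip 2 mm thick bent into a plain round tube, open at both ends, 45 mm tall, standing upright on the worktop; rolled top edge. Outer diameter 28 mm (30 mm over the rolled edge), the smallest of the three. Origin: centre of its lower edge, z up. Mass about 30 g.
- cutter_medium: Bright steel strip 2 mm thick bent into a plain round tube, open at both ends, 45 mm tall, standing upright on the worktop; rolled top edge. Outer diameter 46 mm (48 mm over the rolled edge), inner 42 mm: about 6 mm of room all round the small one, too little for a finger, so the small one has to stand in the tin before this goes over it. Origin: centre of its lower edge, z up. Mass about 45 g.
- cutter_large: Bright steel strip 2 mm thick bent into a plain round tube, open at both ends, 45 mm tall, standing upright on the worktop; rolled top edge. Outer diameter 64 mm (66 mm over the rolled edge), inner 60 mm: about 6 mm of room all round the medium one. Origin: centre of its lower edge, z up. Mass about 60 g.
- cutter_flower: Look-alike: cutter of the same steel strip and height (45 mm), bent into a flower with six round petals, 63 mm across. To be left alone. Origin: centre of its lower edge.
- cutter_star: Look-alike: cutter of the same steel strip and height (45 mm), bent into a five-pointed star, 74 mm from tip to tip across. To be left alone. Origin: centre of its lower edge.
- tin: Base of the tin: shallow round dark-steel dish, loose, open at the top. Floor 3 mm thick, inner diameter 80 mm; wall 20 mm tall, 84 mm outside, drawn in to 81 mm at the rim; round the foot a shoulder 96 mm across, 5 mm high, on which the shut lid's edge rests. A cutter standing in it shows 28 mm above the rim. Origin: centre of its underside, z up. About 0.35 kg.
- tin_lid: Deep round slip lid, dark steel, standing mouth down on the worktop: 96 mm outside, 92 mm inside (4 mm of room round the tin's wall), 46 mm deep inside, flat top at 49 mm; in its middle an upright wooden knob, 20 mm diameter, from 49 to 75 mm height. Shut, its lower edge is 5 mm above the tin's underside. Origin: centre of its lower edge, z up. About 0.14 kg.
Not all that is in view belongs to the job. What is shaped like the cutter_small but turquoise is not meant. What is shaped like the cutter_medium but turquoise is not meant.

How it is judged:
By the outcome, as a careful person would: the job done as asked, in the order asked, and still so for the second after the job is handed in, with the robot touching nothing.
It also fails if it takes over 125 s, if anything falls off the work surface, if the arm or the gripper's body presses on something with over 40 N, if the wrist force passes 120 N, or if a joint passes its speed limit or range.

ROBOT

A 6-joint arm with a two-finger parallel gripper is mounted at the origin on a cart in front of the work surface, level with it; the furniture and walls round the work are solid. World frame = base frame: x ahead of the robot, y to its left, z up, the work surface at z = 0. Lengths are in m, angles in rad, forces in N, time in s.
With the tool pointing down it reaches from about 0.3 to 0.85 m from the base axis. Payload 4.2 kg.
Tool frame: the origin (TCP) lies between the finger pads; the fingertips stand 14 mm ahead of it and the grasp point (between the pads) lies 5 mm behind it; z points along the fingers, y is the line along which they close (so a half turn about z gives the same grasp; the last joint's range is limited). The gripper opens to 91 mm and grips with 3 to 60 N. Pads are 32 mm wide; open, the fingers measure 118 mm over their backs; the gripper's body (76 mm by 178 mm) begins 60 mm behind the grasp point.
Start: joints at [-1.188, 0.32, 1.565, -0, 1.257, -0.02], TCP at [0.225, -0.529, 0.228] pointing down, gripper open.
Joint ranges: [-3.11, 3.11], [-0.84, 2.01], [0.21, 2.61], [-1.34, 4.49], [0.05, 2.63], [-2.56, 2.56]. Speed limits (rad/s): [2.57, 2.57, 3.14, 3.14, 3.14, 3.14].

INTERFACE

Orientations are given as a 3x3 rotation matrix whose columns are the frame's x, y, z axes.
In Python, from cell import sense, viewer, workorder, nets gives the robot as it stands.
- The arm moves only by the tool drive_tool, never from a script. Its argument "increments" is a list of rows, each an object with "hand": the finger opening in m, from 0 to 0.0912; "delta_pos": the shift along the tool's x, y, z in m, a list of three; "roll": the turn about the tool's z in rad. In form: [{"hand": hand, "delta_pos": [tx, ty, tz], "roll": roll}, ...]. A call has 1 to 12 rows; each row is the pose to reach, as a shift and turn from the pose commanded when the call began, along the tool's axes at that moment; what a row does not reach only later rows make up. A row lasts 1/12 s, in which the tool goes at most 41.7 mm and 7.16 degrees, less where a joint would pass 70% of its speed; a pose out of reach is approached as far as the arm can. A call with a gripper value outside its range is refused whole. The fingers move at their own pace and stop on an object; "force" is the grip in N (left out, the last holds). Time passes only in rows, so rows that repeat a pose let the fingers close. It gives the time, the measured TCP pose, the force, the opening and the grip force at its end, in the units of the state.
- sense(): the state, without advancing time (a new reading comes with each control period).
- viewer.snapshot(name): name is "scene" or "side" or "wrist"; returns a dict with "img" (400x640x3 uint8, red, green, blue), "z_map" (400x640 float32, m along the optical axis (not along the pixel's ray), 0 where there is no reading), "camera_matrix" (3x3 intrinsics, pixels), "k1" (the pictures are not rectified: a ray, as slopes to the right and down, at radius r is drawn at 1 + k1 r^2 times it, then the intrinsics apply), "world_from_camera" (4x4, takes a point from camera to world coordinates). Camera axes: x right, y up, looking along -z (the intrinsics and any distortion apply to the point x, -y, -z); pixel columns grow to the right and rows downward; lengths in m; the calibration is good to about 2 mm. A picture is of the moment at which its call begins.
- workorder.hand_in(): hands the job in; it is judged then, once.
Trained networks look in a picture, given as the dict that the camera call returned (one of the last four; its "shot" number tells which), for a name from the list of things; names that differ only in an ending like _2 or _b are one class to them, and where a whole thing is asked for, a point or a joint stands for the part that bears it (a point fixed in the world has none). Each returns a list of dicts, best first, with "score" (0 to 1); they miss things now and then, are a little off and sometimes report something else, mostly with a low value. They report only what shows in the picture. A call takes as long as a camera call. They do not tell look-alikes from the thing itself.
- nets.look_for(target, picture): "bbox" ([left, top, width, height] in pixels, round what is visible of it).
- nets.spot_point(target, picture): "xy" ([column, row] in pixels: a listed point, or the origin of a listed thing).
The state is a dict: "time_s": time; "joints": joint angles; "joint_vel": joint speeds; "effort": joint torques, N m; "position": TCP position; "ee_rot": TCP orientation; "force": force on the tool from outside, world axes, zero at the start; "wrist_torque": the same for the moment, N m; "gripper_width": finger opening in m; "grasp_force": force on a finger pad.
Only numpy, scipy, OpenCV 4.12 (cv2) and the standard library are available. Lean on these libraries where they do the work, as an engineer would, in place of code of your own. Each camera call takes 0.05 s, during which the arm holds its last target. There are 200 camera calls.

## Working session

There is one attempt and no reset: what is moved stays moved. The work goes in short steps, Python scripts to look and compute and a tool call to move; the robot and the scene stay as the last step left them, time stands still between calls to the robot, and variables do not carry over. Pictures are saved under pics/ and viewed, at most 14 in all, crops included, and the job is handed in when it is done.

Besides the shell and the picture viewer there is one more tool, called after ">>>" as a command line: name --argument value ..., lists and objects as JSON in quotes. drive_tool: Moves the arm, as the interface text tells. Its arguments: {"type":"object","properties":{"increments":{"type":"array"},"force":{"type":"number"}},"required":["increments"]}

```bash
mkdir -p pics; cat > h.py <<'E'
import numpy as np, cv2
from cell import sense, viewer, workorder, nets
def px2w(s,u,v,z=None):
    K=s["camera_matrix"];T=np.array(s["world_from_camera"]);k1=s["k1"]
    d=np.array([(u-K[0][2])/K[0][0],(v-K[1][2])/K[1][1]]);r=d.copy()
    for _ in range(20): r=d/(1+k1*(r@r))
    ray=np.array([r[0],-r[1],-1.])
    if z is None:
        D=s["z_map"][int(round(v)),int(round(u))]; p=ray*D
        return T[:3,:3]@p+T[:3,3]
    w=T[:3,:3]@ray; t=(z-T[2,3])/w[2]; return T[:3,3]+t*w
def cloud(s):
    K=np.array(s["camera_matrix"]);T=np.array(s["world_from_camera"]);k1=s["k1"]
    v,u=np.mgrid[0:400,0:640]; d=np.stack([(u-K[0,2])/K[0,0],(v-K[1,2])/K[1,1]],-1);r=d.copy()
    for _ in range(20): r=d/(1+k1*(r**2).sum(-1,keepdims=True))
    D=s["z_map"]; P=np.stack([r[...,0]*D,-r[...,1]*D,-D],-1)
    W=P@T[:3,:3].T+T[:3,3]; W[D==0]=np.nan; return W
def save(s,n,crop=None,k=1):
    im=s["img"][...,::-1]
    if crop: a,b,c,d=crop; im=im[b:d,a:c]
    cv2.imwrite("pics/"+n,cv2.resize(im,None,fx=k,fy=k,interpolation=cv2.INTER_CUBIC))
E
python3 - <<'E'
from h import *
print({k:np.round(v,3).tolist() for k,v in sense().items()})
for c in ["scene","side"]:
    s=viewer.snapshot(c); save(s,c+"0.png",k=1.25); print(c,np.round(s["world_from_camera"],3).tolist(),s["k1"])
    for n in ["cutter_small","cutter_medium","cutter_large","cutter_flower","cutter_star","tin","tin_lid"]:
        print(n,[(np.round(d["xy"]).tolist(),round(d["score"],2),np.round(px2w(s,*d["xy"],z=0),3).tolist()) for d in nets.spot_point(n,s)[:4]])
E
```

```text
{'time_s': 0.0, 'joints': [-1.188, 0.32, 1.566, -0.0, 1.257, -0.02], 'joint_vel': [0.0, -0.001, 0.002, 0.001, 0.001, 0.0], 'effort': [0.001, -41.246, -23.197, 0.073, 0.046, -0.0], 'position': [0.225, -0.529, 0.227], 'ee_rot': [[0.92, 0.392, -0.001], [0.392, -0.92, 0.002], [0.0, -0.002, -1.0]], 'force': [0.735, -0.949, 0.219], 'wrist_torque': [-0.009, 0.013, -0.019], 'grasp_force': 0.0, 'gripper_width': 0.091}
scene [[-0.647, 0.579, -0.496, -0.067], [-0.762, -0.5, 0.411, 0.459], [-0.011, 0.644, 0.765, 0.953], [0.0, 0.0, 0.0, 1.0]] 0.04829609690466562
cutter_small [([290.0, 273.0], 0.7, [0.422, 0.135, -0.0]), ([302.0, 242.0], 0.62, [0.471, 0.063, 0.0])]
cutter_medium [([235.0, 310.0], 0.8, [0.427, 0.282, 0.0]), ([252.0, 276.0], 0.62, [0.474, 0.206, -0.0])]
cutter_large [([357.0, 206.0], 0.75, [0.465, -0.113, 0.0])]
cutter_flower [([438.0, 160.0], 0.81, [0.439, -0.39, 0.0]), ([271.0, 205.0], 0.61, [0.611, 0.05, 0.0])]
cutter_star [([208.0, 236.0], 0.72, [0.632, 0.222, 0.0]), ([440.0, 160.0], 0.68, [0.438, -0.398, 0.0])]
tin [([392.0, 180.0], 0.81, [0.47, -0.245, 0.0])]
tin_lid [([270.0, 206.0], 0.96, [0.608, 0.053, -0.0])]
side [[-0.983, 0.058, -0.175, 0.347], [-0.183, -0.403, 0.897, 0.926], [-0.019, 0.913, 0.406, 0.501], [0.0, 0.0, 0.0, 1.0]] 0.02811429454317352
cutter_small [([343.0, 251.0], 0.72, [0.471, 0.049, 0.0]), ([362.0, 273.0], 0.62, [0.421, 0.132, 0.0])]
cutter_medium [([328.0, 291.0], 0.7, [0.477, 0.203, 0.0]), ([347.0, 322.0], 0.57, [0.43, 0.289, 0.0])]
cutter_large [([350.0, 221.0], 0.84, [0.474, -0.107, 0.0])]
cutter_flower [([371.0, 178.0], 0.66, [0.449, -0.421, 0.0])]
cutter_star [([250.0, 288.0], 0.72, [0.629, 0.215, 0.0])]
tin [([356.0, 197.0], 0.61, [0.477, -0.258, 0.0])]
tin_lid []
```

View pics/scene0.png

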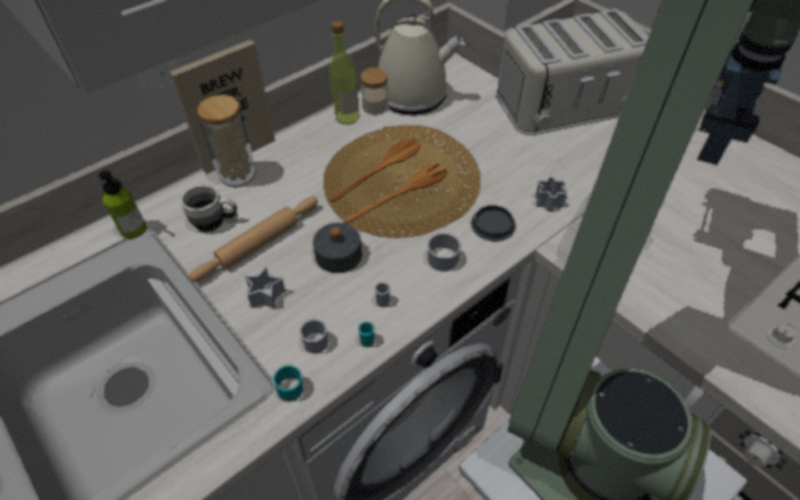

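View pics/side0.png

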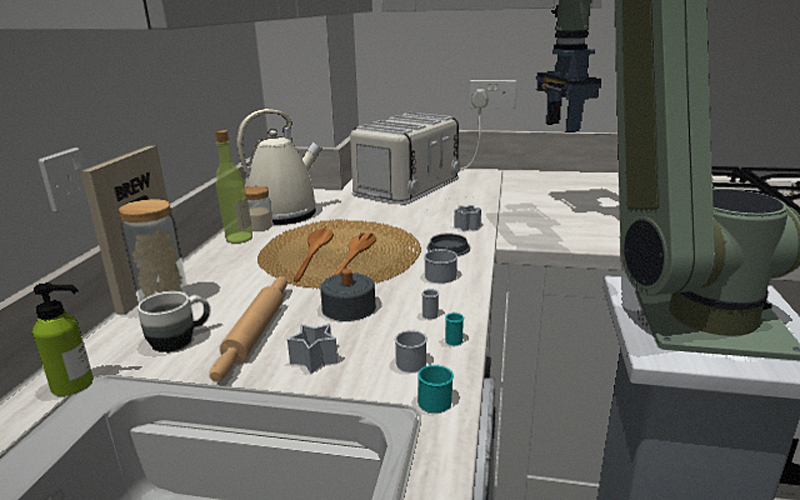

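```bash
python3 - <<'E'
from h import *
from scipy.optimize import least_squares
C=[("A",.471,.056,.015),("B",.422,.134,.015),("C",.475,.205,.024),("D",.428,.286,.024),("L",.47,-.11,.033),("tin",.474,-.251,.0405),("lid",.609,.052,.048)]
for c in ["scene","side"]:
    s=viewer.snapshot(c); W=cloud(s)
    for n,x,y,r in C:
        lo,hi=(.013,.026) if n=="tin" else (.041,.053) if n=="lid" else (.039,.052)
        m=(np.hypot(W[...,0]-x,W[...,1]-y)<r+.025)&(W[...,2]>lo)&(W[...,2]<hi)
        P=W[m][:,:3]; col=s["img"][m].mean(0).round()
        if len(P)<8: print(c,n,len(P)); continue
        f=least_squares(lambda q:np.hypot(P[:,0]-q[0],P[:,1]-q[1])-r+.001,[x,y],loss="soft_l1",f_scale=.002) if n!="lid" else None
        print(c,n,len(P),f.x.round(4) if f else P.mean(0).round(4),"mid",((P.max(0)+P.min(0))/2).round(4),P[:,2].max().round(4),col)
    m=(np.hypot(W[...,0]-.609,W[...,1]-.052)<.06)&(W[...,2]>.068)&(W[...,2]<.08)
    print("knob",m.sum(),W[m].mean(0) if m.any() else 0)
E
```

```text
scene A 71 [0.4654 0.0526] mid [0.4659 0.0519 0.0447] 0.05 [102. 104. 106.]
scene B 79 [0.4178 0.1308] mid [0.4183 0.13   0.044 ] 0.0488 [ 65. 109. 108.]
scene C 120 [0.4754 0.2035] mid [0.477  0.2031 0.045 ] 0.0509 [110. 112. 114.]
scene D 147 [0.427  0.2891] mid [0.4285 0.2887 0.0448] 0.0506 [ 66. 108. 108.]
scene L 152 [ 0.4667 -0.1055] mid [ 0.4673 -0.1065  0.0442] 0.0493 [101. 103. 105.]
scene tin 173 [ 0.4667 -0.2495] mid [ 0.4666 -0.2492  0.0187] 0.0243 [58. 60. 61.]
scene lid 870 [0.6099 0.051  0.049 ] mid [0.614  0.0479 0.047 ] 0.053 [61. 64. 65.]
knob 51 [0.61334547 0.05001609 0.07420574]
side A 96 [0.4677 0.0539] mid [0.4685 0.0545 0.0437] 0.0484 [108. 111. 114.]
side B 114 [0.4188 0.1309] mid [0.4189 0.1309 0.0436] 0.0481 [ 40. 110. 110.]
side C 220 [0.4762 0.204 ] mid [0.4758 0.2036 0.0438] 0.0487 [109. 112. 116.]
side D 246 [0.4282 0.2899] mid [0.4282 0.2898 0.0436] 0.0482 [25. 99. 99.]
side L 187 [ 0.4695 -0.1042] mid [ 0.4698 -0.105   0.0438] 0.0486 [100. 103. 107.]
side tin 197 [ 0.4695 -0.2484] mid [ 0.4692 -0.25    0.0185] 0.024 [62. 65. 65.]
side lid 726 [0.6126 0.0611 0.0497] mid [0.6159 0.0501 0.047 ] 0.053 [69. 72. 73.]
knob 51 [0.61474289 0.05229659 0.07435277]
```

The scene shows these candidates (in pixels of the 1.25x scene picture):
- **Small:** steel at (382,294), turquoise at (367,333). I choose the steel one.
- **Medium:** steel at (314,336), turquoise at (289,382). I choose the steel one.
- **Large:** plain ring at (444,252). The flower at (551,193) and the star at (265,288) are look-alikes.
- **Others:** tin (open dish) at (493,222), lid with knob at (338,247).

Heights and sizes match what is given. Next I move above the small cutter and check it close up.

>>> drive_tool --increments '[{"hand": 0.06,"delta_pos": [0.037,-0.036,0],"roll": 0.1},{"hand": 0.06,"delta_pos": [0.07,-0.07,0],"roll": 0.2},{"hand": 0.06,"delta_pos": [0.1,-0.1,0],"roll": 0.3},{"hand": 0.06,"delta_pos": [0.13,-0.13,0],"roll": 0.4},{"hand": 0.06,"delta_pos": [0.16,-0.16,0],"roll": 0.403},{"hand": 0.06,"delta_pos": [0.19,-0.186,0],"roll": 0.403},{"hand": 0.06,"delta_pos": [0.22,-0.215,0],"roll": 0.403},{"hand": 0.06,"delta_pos": [0.25,-0.244,0],"roll": 0.403},{"hand": 0.06,"delta_pos": [0.28,-0.274,0],"roll": 0.403},{"hand": 0.06,"delta_pos": [0.3,-0.293,0],"roll": 0.403},{"hand": 0.06,"delta_pos": [0.3,-0.293,0],"roll": 0.403},{"hand": 0.06,"delta_pos": [0.3,-0.293,0],"roll": 0.403}]'

```text
time_s: 1.9
position: [0.3872, -0.14, 0.2281]
ee_rot: [[1.0, 0.005, 0.0], [0.005, -1.0, -0.0], [0.0, 0.0, -1.0]]
force: [-0.2, -0.8, 0.1]
gripper_width: 0.06
grasp_force: 0.0
```

```bash
cat >> h.py <<'E'
def to(x,y,z):
    s=sense(); R=np.array(s["ee_rot"]); p=np.array(s["position"])
    print("pos",p.round(4),"delta",(R.T@(np.array([x,y,z])-p)).round(4),"yaw",np.arctan2(R[1,0],R[0,0]).round(4),"j",np.round(s["joints"],2),"t",s["time_s"])
E
python3 -c "
from h import *
to(.467,.053,.2)
s=viewer.snapshot('wrist');save(s,'w1.png');print(np.round(s['world_from_camera'],3))"
```

```text
pos [ 0.3872 -0.14    0.2281] delta [ 0.0808 -0.1926  0.0281] yaw 0.0052 j [-0.37  0.06  1.9  -0.    1.18  1.19] t 1.9
[[ 0.006  0.97   0.242  0.454]
 [-1.     0.006  0.001 -0.14 ]
 [-0.    -0.242  0.97   0.383]
 [ 0.     0.     0.     1.   ]]
```

View pics/w1.png

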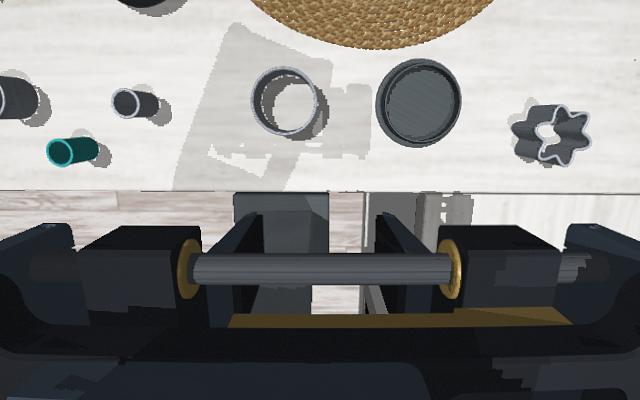

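The wrist view shows the steel small cutter at (127,103), the turquoise one at (70,150), the large ring at (285,101), the tin at (419,102) and the flower at (552,135). I refine the positions from here.

```bash
cat >> h.py <<'E'
from scipy.optimize import least_squares
def ring(s,x,y,r,h,band=.004,wide=.02):
    W=cloud(s); m=(np.abs(np.hypot(W[...,0]-x,W[...,1]-y)-r)<wide)&(np.abs(W[...,2]-h)<band)
    P=W[m]
    if len(P)<8: return None
    f=least_squares(lambda q:np.hypot(P[:,0]-q[0],P[:,1]-q[1])-q[2],[x,y,r],loss="soft_l1",f_scale=.001)
    return len(P),f.x.round(4),((P.max(0)+P.min(0))/2).round(4),P[:,2].mean().round(4)
E
python3 -c "
from h import *
s=viewer.snapshot('wrist')
print(ring(s,.467,.053,.0145,.045,wide=.008))
print(ring(s,.468,-.105,.032,.045,wide=.012))
print(ring(s,.468,-.249,.039,.02,wide=.012))"
```

```text
(316, array([0.4645, 0.0524, 0.0131]), array([0.4645, 0.0532, 0.0436]), np.float64(0.0434))
(696, array([ 0.466 , -0.1052,  0.031 ]), array([ 0.4662, -0.1052,  0.0436]), np.float64(0.0435))
(586, array([ 0.4661, -0.2492,  0.0397]), array([ 0.4661, -0.2492,  0.0186]), np.float64(0.0185))
```

>>> drive_tool --increments '[{"hand": 0.06,"delta_pos": [0.0,-0.03,0],"roll": 0},{"hand": 0.06,"delta_pos": [0.0,-0.06,0],"roll": 0},{"hand": 0.06,"delta_pos": [0.0,-0.09,0],"roll": 0},{"hand": 0.06,"delta_pos": [0.0,-0.12,0],"roll": 0},{"hand": 0.06,"delta_pos": [0.0,-0.15,0],"roll": 0},{"hand": 0.06,"delta_pos": [0.0,-0.18,0],"roll": 0},{"hand": 0.06,"delta_pos": [0.0,-0.193,0],"roll": 0},{"hand": 0.06,"delta_pos": [0.0,-0.193,0],"roll": 0},{"hand": 0.06,"delta_pos": [0.0,-0.193,0],"roll": 0}]'

```text
time_s: 2.75
position: [0.3868, 0.0499, 0.2279]
ee_rot: [[1.0, -0.001, -0.0], [-0.001, -1.0, -0.001], [-0.0, 0.001, -1.0]]
force: [0.3, -0.3, 0.3]
gripper_width: 0.0603
grasp_force: 0.0
```

```bash
python3 -c "
from h import *
s=viewer.snapshot('wrist');save(s,'w2.png')
print(ring(s,.467,.053,.0145,.045,wide=.008))
print(ring(s,.468,-.105,.032,.045,wide=.012))
print(ring(s,.476,.204,.023,.045,wide=.01))
W=cloud(s);m=(W[...,2]>.07)&(W[...,2]<.08)&(np.hypot(W[...,0]-.613,W[...,1]-.051)<.03);P=W[m];print(len(P),(P.max(0)+P.min(0))/2 if len(P) else 0)
to(.467,.053,.2)"
```

```text
(293, array([0.4648, 0.0536, 0.0135]), array([0.4649, 0.0533, 0.0433]), np.float64(0.0436))
(728, array([ 0.4662, -0.1044,  0.0311]), array([ 0.4667, -0.1046,  0.0435]), np.float64(0.0434))
(535, array([0.473 , 0.2024, 0.0223]), array([0.4731, 0.2026, 0.0434]), np.float64(0.0435))
0 0
pos [0.3867 0.0496 0.2279] delta [ 0.0803 -0.0036  0.0279] yaw -0.002 j [ 0.1   0.02  1.94 -0.    1.18  1.67] t 2.8
```

View pics/w2.png

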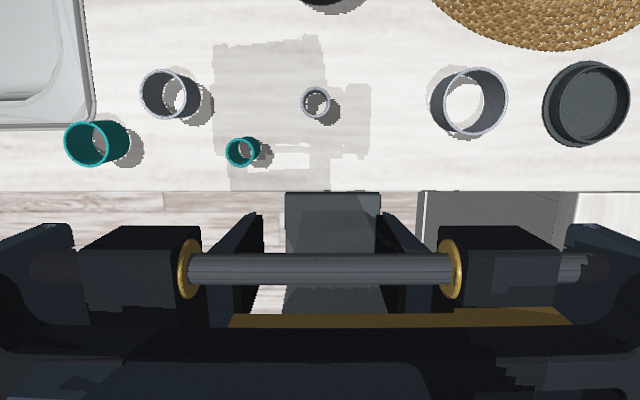

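The steel small cutter is at (316,101), straight ahead of the gripper, and the turquoise pair lies to the lower left. I grasp it now.

>>> drive_tool --increments '[{"hand": 0.06,"delta_pos": [0.03,-0.0035,0],"roll": 0.002},{"hand": 0.06,"delta_pos": [0.06,-0.0035,0.02],"roll": 0},{"hand": 0.06,"delta_pos": [0.0785,-0.0035,0.05],"roll": 0},{"hand": 0.06,"delta_pos": [0.0785,-0.0035,0.08],"roll": 0},{"hand": 0.06,"delta_pos": [0.0785,-0.0035,0.11],"roll": 0},{"hand": 0.06,"delta_pos": [0.0785,-0.0035,0.13],"roll": 0},{"hand": 0.06,"delta_pos": [0.0785,-0.0035,0.15],"roll": 0},{"hand": 0.06,"delta_pos": [0.0785,-0.0035,0.17],"roll": 0},{"hand": 0.06,"delta_pos": [0.0785,-0.0035,0.185],"roll": 0},{"hand": 0.06,"delta_pos": [0.0785,-0.0035,0.194],"roll": 0},{"hand": 0.06,"delta_pos": [0.0785,-0.0035,0.194],"roll": 0},{"hand": 0.06,"delta_pos": [0.0785,-0.0035,0.194],"roll": 0}]'

```text
time_s: 3.8
position: [0.4654, 0.0535, 0.034]
ee_rot: [[1.0, -0.002, -0.0], [-0.002, -1.0, -0.0], [-0.0, 0.0, -1.0]]
force: [0.7, -0.4, -0.2]
gripper_width: 0.0599
grasp_force: 0.0
```

>>> drive_tool --increments '[{"hand": 0.02,"delta_pos": [0,0,0],"roll": 0},{"hand": 0.02,"delta_pos": [0,0,0],"roll": 0},{"hand": 0.02,"delta_pos": [0,0,0],"roll": 0},{"hand": 0.02,"delta_pos": [0,0,0],"roll": 0},{"hand": 0.02,"delta_pos": [0,0,0],"roll": 0},{"hand": 0.02,"delta_pos": [0,0,0],"roll": 0},{"hand": 0.02,"delta_pos": [0,0,0],"roll": 0},{"hand": 0.02,"delta_pos": [0,0,0],"roll": 0}]' --force 12

```text
time_s: 4.47
position: [0.4653, 0.0547, 0.0343]
ee_rot: [[1.0, -0.0, 0.001], [-0.0, -1.0, -0.0], [0.001, 0.0, -1.0]]
force: [-0.3, -0.1, 4.4]
gripper_width: 0.028
grasp_force: 12.0
```

>>> drive_tool --increments '[{"hand": 0.02,"delta_pos": [0,0,-0.01],"roll": 0},{"hand": 0.02,"delta_pos": [0,0,-0.03],"roll": 0},{"hand": 0.02,"delta_pos": [0,0,-0.05],"roll": 0},{"hand": 0.02,"delta_pos": [0,0,-0.07],"roll": 0},{"hand": 0.02,"delta_pos": [0,0.01,-0.09],"roll": 0},{"hand": 0.02,"delta_pos": [0,0.03,-0.1],"roll": 0},{"hand": 0.02,"delta_pos": [0,0.055,-0.1],"roll": 0},{"hand": 0.02,"delta_pos": [0,0.08,-0.1],"roll": 0},{"hand": 0.02,"delta_pos": [0,0.105,-0.1],"roll": 0},{"hand": 0.02,"delta_pos": [0,0.13,-0.1],"roll": 0},{"hand": 0.02,"delta_pos": [0,0.155,-0.1],"roll": 0},{"hand": 0.02,"delta_pos": [0,0.18,-0.1],"roll": 0}]'

```text
time_s: 5.47
position: [0.4646, -0.1265, 0.1336]
ee_rot: [[1.0, -0.0, -0.001], [-0.0, -1.0, 0.0], [-0.001, -0.0, -1.0]]
force: [0.5, 0.6, -0.8]
gripper_width: 0.0281
grasp_force: 12.0
```

>>> drive_tool --increments '[{"hand": 0.02,"delta_pos": [0,0.02,0],"roll": 0},{"hand": 0.02,"delta_pos": [0,0.045,0],"roll": 0},{"hand": 0.02,"delta_pos": [0,0.07,0],"roll": 0},{"hand": 0.02,"delta_pos": [0,0.09,0],"roll": 0},{"hand": 0.02,"delta_pos": [0.001,0.11,0],"roll": 0},{"hand": 0.02,"delta_pos": [0.001,0.12,0],"roll": 0},{"hand": 0.02,"delta_pos": [0.001,0.123,0],"roll": 0},{"hand": 0.02,"delta_pos": [0.001,0.123,0],"roll": 0},{"hand": 0.02,"delta_pos": [0.001,0.123,0],"roll": 0}]'

```text
time_s: 6.22
position: [0.4657, -0.2475, 0.1337]
ee_rot: [[1.0, -0.0, -0.001], [-0.0, -1.0, 0.001], [-0.001, -0.001, -1.0]]
force: [0.8, 0.5, -0.3]
gripper_width: 0.0281
grasp_force: 12.0
```

```bash
python3 -c "
from h import *
to(.4663,-.2492,.037)
s=sense();print(s['gripper_width'],s['grasp_force'],s['force'])
for c in ['side','scene']:
  s=viewer.snapshot(c)
  print(ring(s,.468,-.249,.039,.02,wide=.012))
  print(ring(s,.4663,-.2492,.0145,.145,band=.006,wide=.008))
  save(s,c+'3.png')
s=viewer.snapshot('wrist');save(s,'w3.png')
print(ring(s,.4661,-.2492,.039,.02,wide=.012))"
```

```text
pos [ 0.4657 -0.2475  0.1337] delta [0.0006 0.0018 0.0967] yaw -0.0001 j [-0.51  0.33  1.81  0.    1.    1.06] t 6.2167
0.028060498967890715 12.000006716698408 [ 0.78925988  0.47940652 -0.32119809]
(142, array([ 0.4696, -0.2486,  0.0401]), array([ 0.4696, -0.2488,  0.0199]), np.float64(0.0199))
None
(126, array([ 0.4666, -0.2492,  0.0396]), array([ 0.466 , -0.2496,  0.0198]), np.float64(0.0195))
(38, array([ 0.4581, -0.2528,  0.0106]), array([ 0.4584, -0.2531,  0.1446]), np.float64(0.1441))
(638, array([ 0.4661, -0.2493,  0.0396]), array([ 0.466 , -0.2496,  0.0184]), np.float64(0.0187))
```

View pics/w3.png

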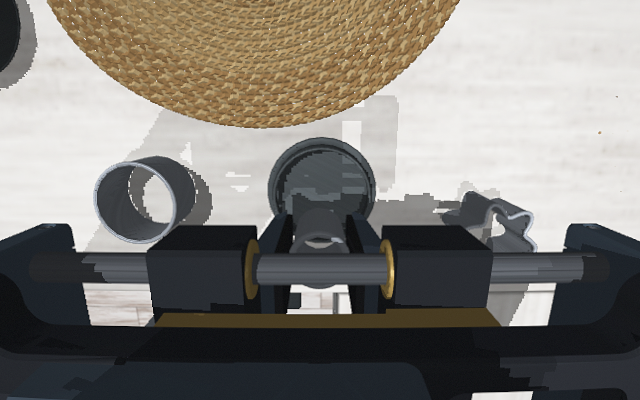

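>>> drive_tool --increments '[{"hand": 0.02,"delta_pos": [0.0005,0.0018,0.02],"roll": 0},{"hand": 0.02,"delta_pos": [0.0005,0.0018,0.04],"roll": 0},{"hand": 0.02,"delta_pos": [0.0005,0.0018,0.06],"roll": 0},{"hand": 0.02,"delta_pos": [0.0005,0.0018,0.075],"roll": 0},{"hand": 0.02,"delta_pos": [0.0005,0.0018,0.085],"roll": 0},{"hand": 0.02,"delta_pos": [0.0005,0.0018,0.09],"roll": 0},{"hand": 0.02,"delta_pos": [0.0005,0.0018,0.093],"roll": 0},{"hand": 0.02,"delta_pos": [0.0005,0.0018,0.096],"roll": 0},{"hand": 0.02,"delta_pos": [0.0005,0.0018,0.0967],"roll": 0},{"hand": 0.02,"delta_pos": [0.0005,0.0018,0.0967],"roll": 0}]'

```text
time_s: 7.2
position: [0.4669, -0.2503, 0.0377]
ee_rot: [[1.0, -0.0, 0.001], [-0.0, -1.0, -0.001], [0.001, 0.001, -1.0]]
force: [0.2, 0.3, 0.1]
gripper_width: 0.0283
grasp_force: 12.0
```

>>> drive_tool --increments '[{"hand": 0.03,"delta_pos": [0,0,0],"roll": 0},{"hand": 0.036,"delta_pos": [0,0,0],"roll": 0},{"hand": 0.042,"delta_pos": [0,0,0],"roll": 0},{"hand": 0.042,"delta_pos": [0,0,0],"roll": 0},{"hand": 0.042,"delta_pos": [0,0,-0.01],"roll": 0},{"hand": 0.042,"delta_pos": [0,0,-0.025],"roll": 0},{"hand": 0.042,"delta_pos": [0,0,-0.05],"roll": 0},{"hand": 0.06,"delta_pos": [0,0,-0.08],"roll": 0},{"hand": 0.07,"delta_pos": [0,0,-0.12],"roll": 0},{"hand": 0.07,"delta_pos": [0,-0.03,-0.15],"roll": 0},{"hand": 0.07,"delta_pos": [0,-0.07,-0.15],"roll": 0},{"hand": 0.07,"delta_pos": [0,-0.11,-0.15],"roll": 0}]'

```text
time_s: 8.2
position: [0.4677, -0.14, 0.1905]
ee_rot: [[1.0, -0.003, 0.006], [-0.003, -1.0, -0.002], [0.006, 0.002, -1.0]]
force: [0.4, 0.7, -0.2]
gripper_width: 0.0692
grasp_force: 0.0
```

>>> drive_tool --increments '[{"hand": 0.07,"delta_pos": [0,-0.04,0],"roll": 0},{"hand": 0.07,"delta_pos": [0,-0.08,0],"roll": 0},{"hand": 0.07,"delta_pos": [0,-0.12,0],"roll": 0},{"hand": 0.07,"delta_pos": [0,-0.16,0],"roll": 0},{"hand": 0.07,"delta_pos": [0,-0.2,0],"roll": 0},{"hand": 0.07,"delta_pos": [0,-0.24,0],"roll": 0},{"hand": 0.07,"delta_pos": [0,-0.28,0],"roll": 0},{"hand": 0.07,"delta_pos": [0,-0.31,0],"roll": 0},{"hand": 0.07,"delta_pos": [0,-0.34,0],"roll": 0},{"hand": 0.07,"delta_pos": [0,-0.34,0],"roll": 0},{"hand": 0.07,"delta_pos": [0,-0.34,0],"roll": 0}]'

```text
time_s: 9.12
position: [0.4664, 0.201, 0.1878]
ee_rot: [[1.0, 0.003, 0.001], [0.003, -1.0, -0.0], [0.001, 0.0, -1.0]]
force: [-1.1, -0.2, -0.0]
gripper_width: 0.0701
grasp_force: 0.0
```

```bash
python3 -c "
from h import *
to(.473,.2025,.034)
for c in ['side','scene','wrist']:
  s=viewer.snapshot(c)
  print(c,ring(s,.4665,-.249,.039,.02,wide=.012),ring(s,.4665,-.249,.0145,.048,wide=.009))
  print(ring(s,.4745,.203,.0235,.045,wide=.01))
  if c=='side': save(s,'side4.png',(230,120,430,240),4)"
```

```text
pos [0.4664 0.201  0.1878] delta [ 0.0065 -0.0015  0.1538] yaw 0.0028 j [ 0.38  0.25  1.78 -0.    1.12  1.95] t 9.1167
side (114, array([ 0.4698, -0.2488,  0.0401]), array([ 0.4675, -0.2477,  0.0199]), np.float64(0.0197)) (46, array([ 0.4704, -0.2497,  0.0131]), array([ 0.4709, -0.2513,  0.0479]), np.float64(0.0481))
(174, array([0.4762, 0.2042, 0.0221]), array([0.4758, 0.2035, 0.0446]), np.float64(0.0448))
scene (93, array([ 0.4666, -0.2491,  0.0397]), array([ 0.4672, -0.2485,  0.02  ]), np.float64(0.0196)) (46, array([ 0.4671, -0.2504,  0.0129]), array([ 0.4678, -0.2502,  0.0479]), np.float64(0.0473))
(108, array([0.4756, 0.2039, 0.0221]), array([0.4764, 0.2033, 0.0451]), np.float64(0.0451))
wrist None None
(551, array([0.4736, 0.2033, 0.0222]), array([0.4735, 0.2034, 0.0433]), np.float64(0.0437))
```

View pics/side4.png

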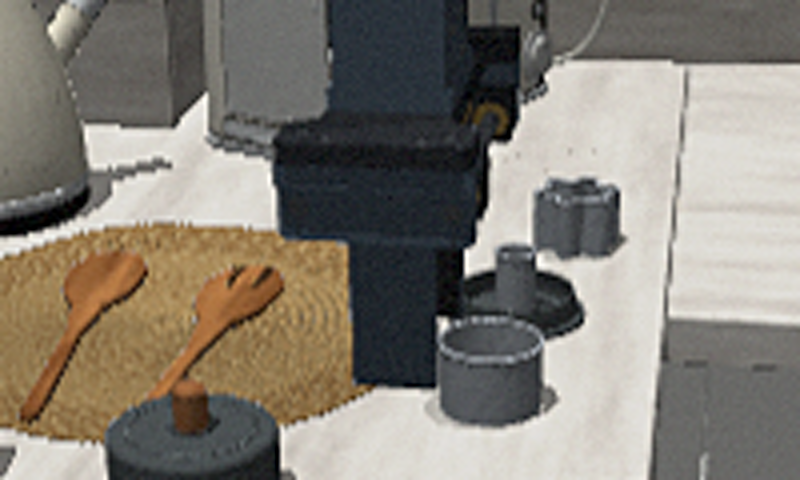

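The small cutter stands upright in the tin at (518,280) in the crop, centred to about 1 mm. Next is the medium cutter.

>>> drive_tool --increments '[{"hand": 0.07,"delta_pos": [0.007,-0.0023,0.02],"roll": 0.003},{"hand": 0.07,"delta_pos": [0.007,-0.0023,0.05],"roll": 0.003},{"hand": 0.07,"delta_pos": [0.007,-0.0023,0.08],"roll": 0.003},{"hand": 0.07,"delta_pos": [0.007,-0.0023,0.11],"roll": 0.003},{"hand": 0.07,"delta_pos": [0.007,-0.0023,0.135],"roll": 0.003},{"hand": 0.07,"delta_pos": [0.007,-0.0023,0.147],"roll": 0.003},{"hand": 0.07,"delta_pos": [0.007,-0.0023,0.152],"roll": 0.003},{"hand": 0.07,"delta_pos": [0.007,-0.0023,0.152],"roll": 0.003},{"hand": 0.07,"delta_pos": [0.007,-0.0023,0.152],"roll": 0.003},{"hand": 0.055,"delta_pos": [0.007,-0.0023,0.152],"roll": 0.003},{"hand": 0.04,"delta_pos": [0.007,-0.0023,0.152],"roll": 0.003},{"hand": 0.04,"delta_pos": [0.007,-0.0023,0.152],"roll": 0.003}]'

```text
time_s: 10.27
position: [0.4742, 0.2023, 0.0362]
ee_rot: [[1.0, -0.003, 0.002], [-0.003, -1.0, 0.001], [0.002, -0.001, -1.0]]
force: [-0.2, 0.9, -0.3]
gripper_width: 0.0529
grasp_force: 0.0
```

>>> drive_tool --increments '[{"hand": 0.04,"delta_pos": [0,0,0],"roll": 0},{"hand": 0.04,"delta_pos": [0,0,0],"roll": 0},{"hand": 0.04,"delta_pos": [0,0,0],"roll": 0},{"hand": 0.04,"delta_pos": [0,0,0],"roll": 0}]'

```text
time_s: 10.6
position: [0.474, 0.2023, 0.0359]
ee_rot: [[1.0, -0.003, 0.001], [-0.003, -1.0, 0.0], [0.001, -0.0, -1.0]]
force: [-1.1, 0.1, 6.2]
gripper_width: 0.0457
grasp_force: 12.0
```

```bash
python3 -c "
from h import *
to(.4735,.2033,.036)
s=sense();print(s['gripper_width'],s['grasp_force'],s['force'])"
```

```text
pos [0.474  0.2023 0.0359] delta [-0.0005 -0.001  -0.0001] yaw -0.0031 j [ 0.38  0.43  1.95 -0.    0.76  1.96] t 10.6
0.045715654072910665 12.00100579066202 [-1.0800953   0.11585335  6.21695149]
```

>>> drive_tool --increments '[{"hand": 0.04,"delta_pos": [0,0,-0.01],"roll": -0.003},{"hand": 0.04,"delta_pos": [0,0,-0.03],"roll": -0.003},{"hand": 0.04,"delta_pos": [0,0,-0.055],"roll": -0.003},{"hand": 0.04,"delta_pos": [0,0,-0.08],"roll": -0.003},{"hand": 0.04,"delta_pos": [0,0.01,-0.1],"roll": -0.003},{"hand": 0.04,"delta_pos": [0,0.03,-0.11],"roll": -0.003},{"hand": 0.04,"delta_pos": [0,0.06,-0.12],"roll": -0.003},{"hand": 0.04,"delta_pos": [0,0.09,-0.12],"roll": -0.003},{"hand": 0.04,"delta_pos": [0,0.12,-0.12],"roll": -0.003},{"hand": 0.04,"delta_pos": [0,0.15,-0.12],"roll": -0.003},{"hand": 0.04,"delta_pos": [0,0.18,-0.12],"roll": -0.003},{"hand": 0.04,"delta_pos": [0,0.21,-0.12],"roll": -0.003}]'

```text
time_s: 11.6
position: [0.4724, -0.0092, 0.1556]
ee_rot: [[1.0, 0.0, 0.0], [0.0, -1.0, -0.0], [0.0, 0.0, -1.0]]
force: [0.6, 0.4, -0.4]
gripper_width: 0.0459
grasp_force: 12.0
```

>>> drive_tool --increments '[{"hand": 0.04,"delta_pos": [-0.002,0.03,0],"roll": 0},{"hand": 0.04,"delta_pos": [-0.004,0.06,0],"roll": 0},{"hand": 0.04,"delta_pos": [-0.006,0.09,0],"roll": 0},{"hand": 0.04,"delta_pos": [-0.007,0.12,0],"roll": 0},{"hand": 0.04,"delta_pos": [-0.007,0.15,0],"roll": 0},{"hand": 0.04,"delta_pos": [-0.007,0.18,0],"roll": 0},{"hand": 0.04,"delta_pos": [-0.007,0.205,0],"roll": 0},{"hand": 0.04,"delta_pos": [-0.007,0.225,0],"roll": 0},{"hand": 0.04,"delta_pos": [-0.007,0.238,0],"roll": 0},{"hand": 0.04,"delta_pos": [-0.007,0.241,0],"roll": 0},{"hand": 0.04,"delta_pos": [-0.007,0.241,0],"roll": 0},{"hand": 0.04,"delta_pos": [-0.007,0.241,0],"roll": 0}]'

```text
time_s: 12.6
position: [0.4657, -0.2479, 0.1552]
ee_rot: [[1.0, 0.0, -0.001], [0.0, -1.0, 0.001], [-0.001, -0.001, -1.0]]
force: [-0.7, -0.4, -0.1]
gripper_width: 0.0459
grasp_force: 12.0
```

```bash
python3 -c "
from h import *
to(.467,-.2497,.0385)
s=sense();print(s['gripper_width'],s['grasp_force'],s['force'])
s=viewer.snapshot('wrist');save(s,'w5.png')
W=cloud(s);m=(np.hypot(W[...,0]-.467,W[...,1]+.25)<.03)&(W[...,2]>.1)
P=W[m];print(len(P),P.min(0),P.max(0))
print(ring(s,.4665,-.249,.039,.02,wide=.012),ring(s,.4665,-.249,.0145,.048,wide=.009))
"
```

```text
pos [ 0.4657 -0.2479  0.1552] delta [0.0014 0.0019 0.1167] yaw 0.0001 j [-0.51  0.3   1.78  0.    1.05  1.06] t 12.6
0.04592670803539693 11.99993667891249 [-0.74921076 -0.38639585 -0.13275226]
26779 [ 0.44156746 -0.27587371  0.11618164] [ 0.49699022 -0.22166365  0.26940518]
(671, array([ 0.4661, -0.2493,  0.0396]), array([ 0.4662, -0.2492,  0.0186]), np.float64(0.0187)) (191, array([ 0.4661, -0.2503,  0.0136]), array([ 0.4736, -0.2507,  0.0462]), np.float64(0.0468))
```

View pics/w5.png

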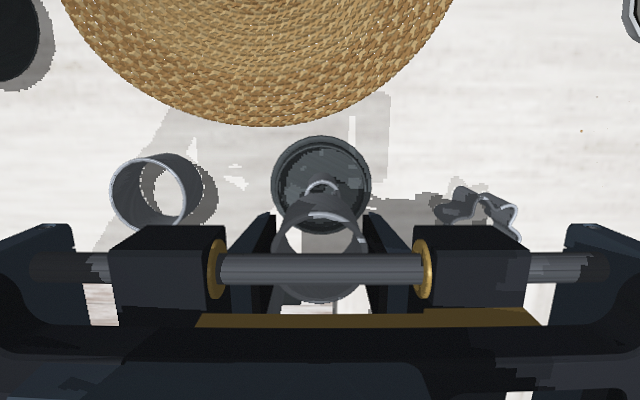

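The medium cutter hangs in the grip over the tin, with the small cutter's rim visible inside it at (322,185). I lower it over the small one.

>>> drive_tool --increments '[{"hand": 0.04,"delta_pos": [0.0006,0.001,0.02],"roll": 0},{"hand": 0.04,"delta_pos": [0.0006,0.001,0.04],"roll": 0},{"hand": 0.04,"delta_pos": [0.0006,0.001,0.055],"roll": 0},{"hand": 0.04,"delta_pos": [0.0006,0.001,0.065],"roll": 0},{"hand": 0.04,"delta_pos": [0.0006,0.001,0.07],"roll": 0},{"hand": 0.04,"delta_pos": [0.0006,0.001,0.07],"roll": 0}]'

```text
time_s: 13.15
position: [0.4662, -0.249, 0.0845]
ee_rot: [[1.0, 0.001, -0.002], [0.001, -1.0, 0.001], [-0.002, -0.001, -1.0]]
force: [-0.0, 0.3, -0.9]
gripper_width: 0.046
grasp_force: 12.0
```

>>> drive_tool --increments '[{"hand": 0.04,"delta_pos": [0,0,0.006],"roll": 0},{"hand": 0.04,"delta_pos": [0,0,0.014],"roll": 0},{"hand": 0.04,"delta_pos": [0,0,0.022],"roll": 0},{"hand": 0.04,"delta_pos": [0,0,0.03],"roll": 0},{"hand": 0.04,"delta_pos": [0,0,0.037],"roll": 0},{"hand": 0.04,"delta_pos": [0,0,0.042],"roll": 0},{"hand": 0.04,"delta_pos": [0,0,0.045],"roll": 0},{"hand": 0.04,"delta_pos": [0,0,0.0467],"roll": 0},{"hand": 0.04,"delta_pos": [0,0,0.0467],"roll": 0}]'

```text
time_s: 13.9
position: [0.4663, -0.2499, 0.0389]
ee_rot: [[1.0, -0.0, -0.0], [-0.0, -1.0, 0.0], [-0.0, -0.0, -1.0]]
force: [-0.8, 0.4, 2.3]
gripper_width: 0.046
grasp_force: 12.0
```

>>> drive_tool --increments '[{"hand": 0.05,"delta_pos": [0,0,0],"roll": 0},{"hand": 0.056,"delta_pos": [0,0,0],"roll": 0},{"hand": 0.062,"delta_pos": [0,0,0],"roll": 0},{"hand": 0.062,"delta_pos": [0,0,0],"roll": 0},{"hand": 0.062,"delta_pos": [0,0,-0.01],"roll": 0},{"hand": 0.062,"delta_pos": [0,0,-0.025],"roll": 0},{"hand": 0.062,"delta_pos": [0,0,-0.05],"roll": 0},{"hand": 0.08,"delta_pos": [0,0,-0.08],"roll": 0},{"hand": 0.088,"delta_pos": [0,0,-0.12],"roll": 0},{"hand": 0.088,"delta_pos": [0,-0.03,-0.15],"roll": 0},{"hand": 0.088,"delta_pos": [0,-0.07,-0.15],"roll": 0},{"hand": 0.088,"delta_pos": [0,-0.11,-0.15],"roll": 0}]'

```text
time_s: 14.9
position: [0.4678, -0.1397, 0.1917]
ee_rot: [[1.0, -0.003, 0.006], [-0.003, -1.0, -0.002], [0.006, 0.002, -1.0]]
force: [0.6, 0.6, -0.3]
gripper_width: 0.0878
grasp_force: 0.0
```

>>> drive_tool --increments '[{"hand": 0.088,"delta_pos": [0,-0.025,0],"roll": 0},{"hand": 0.088,"delta_pos": [0,-0.035,0],"roll": 0},{"hand": 0.088,"delta_pos": [0,-0.035,0],"roll": 0},{"hand": 0.088,"delta_pos": [0,-0.035,0],"roll": 0}]'

```text
time_s: 15.23
position: [0.4668, -0.1052, 0.189]
ee_rot: [[1.0, 0.001, 0.001], [0.001, -1.0, -0.001], [0.001, 0.001, -1.0]]
force: [-0.1, -0.5, 0.7]
gripper_width: 0.0883
grasp_force: 0.0
```

```bash
python3 -c "
from h import *
to(.4663,-.1048,.036)
for c in ['side','scene','wrist']:
  s=viewer.snapshot(c)
  print(c,ring(s,.4665,-.249,.039,.02,wide=.012),ring(s,.4665,-.249,.0145,.048,wide=.004),ring(s,.4665,-.249,.0235,.048,wide=.004))
  print(ring(s,.4665,-.105,.032,.045,wide=.01))
  if c=='wrist': save(s,'w6.png')"
```

```text
pos [ 0.4668 -0.1052  0.189 ] delta [-0.0006 -0.0006  0.153 ] yaw 0.001 j [-0.25  0.2   1.84 -0.    1.1   1.33] t 15.2333
side (108, array([ 0.4695, -0.2487,  0.0401]), array([ 0.4698, -0.248 ,  0.02  ]), np.float64(0.0198)) (40, array([ 0.468 , -0.2486,  0.0146]), array([ 0.4658, -0.2485,  0.048 ]), np.float64(0.048)) (55, array([ 0.4684, -0.2493,  0.0228]), array([ 0.4692, -0.249 ,  0.048 ]), np.float64(0.0483))
(151, array([ 0.4696, -0.1039,  0.031 ]), array([ 0.4695, -0.1045,  0.0448]), np.float64(0.0448))
scene (91, array([ 0.4665, -0.2493,  0.0397]), array([ 0.4664, -0.2493,  0.02  ]), np.float64(0.0196)) (45, array([ 0.4672, -0.25  ,  0.0132]), array([ 0.4667, -0.2484,  0.0475]), np.float64(0.0477)) (77, array([ 0.4663, -0.2496,  0.0223]), array([ 0.467 , -0.2491,  0.048 ]), np.float64(0.0474))
(116, array([ 0.4667, -0.1053,  0.0311]), array([ 0.4676, -0.1056,  0.0451]), np.float64(0.0447))
wrist (589, array([ 0.4663, -0.2493,  0.0398]), array([ 0.466 , -0.2492,  0.0186]), np.float64(0.0184)) (339, array([ 0.4666, -0.25  ,  0.0135]), array([ 0.4666, -0.25  ,  0.0465]), np.float64(0.0465)) (562, array([ 0.466 , -0.2494,  0.0223]), array([ 0.4658, -0.2501,  0.0464]), np.float64(0.0465))
(769, array([ 0.4662, -0.1048,  0.0312]), array([ 0.4662, -0.1047,  0.0436]), np.float64(0.0436))
```

View pics/w6.png

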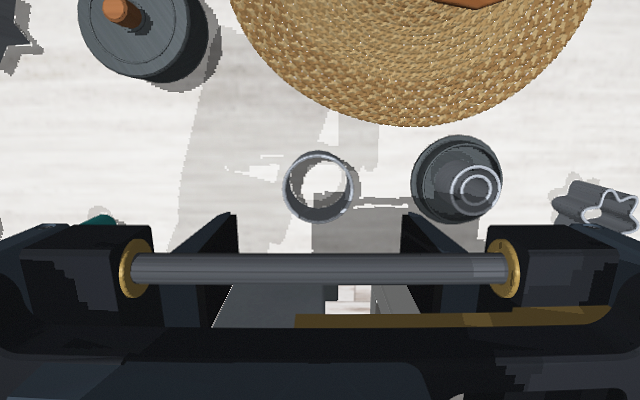

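Small and medium are nested concentrically in the tin at (475,187). The large ring is ahead at (319,187). I grasp it now.

>>> drive_tool --increments '[{"hand": 0.09,"delta_pos": [-0.0003,-0.0004,0.02],"roll": 0.001},{"hand": 0.09,"delta_pos": [-0.0003,-0.0004,0.05],"roll": 0.001},{"hand": 0.09,"delta_pos": [-0.0003,-0.0004,0.08],"roll": 0.001},{"hand": 0.09,"delta_pos": [-0.0003,-0.0004,0.11],"roll": 0.001},{"hand": 0.09,"delta_pos": [-0.0003,-0.0004,0.13],"roll": 0.001},{"hand": 0.09,"delta_pos": [-0.0003,-0.0004,0.147],"roll": 0.001},{"hand": 0.09,"delta_pos": [-0.0003,-0.0004,0.152],"roll": 0.001},{"hand": 0.09,"delta_pos": [-0.0003,-0.0004,0.152],"roll": 0.001},{"hand": 0.075,"delta_pos": [-0.0003,-0.0004,0.152],"roll": 0.001},{"hand": 0.06,"delta_pos": [-0.0003,-0.0004,0.152],"roll": 0.001},{"hand": 0.058,"delta_pos": [-0.0003,-0.0004,0.152],"roll": 0.001},{"hand": 0.058,"delta_pos": [-0.0003,-0.0004,0.152],"roll": 0.001}]'

```text
time_s: 16.38
position: [0.4669, -0.1047, 0.0375]
ee_rot: [[1.0, -0.001, 0.002], [-0.001, -1.0, -0.001], [0.002, 0.001, -1.0]]
force: [0.1, -0.9, 1.0]
gripper_width: 0.0664
grasp_force: 0.0
```

>>> drive_tool --increments '[{"hand": 0.058,"delta_pos": [0,0,0],"roll": 0},{"hand": 0.058,"delta_pos": [0,0,0],"roll": 0},{"hand": 0.058,"delta_pos": [0,0,0],"roll": 0},{"hand": 0.058,"delta_pos": [0,0,0],"roll": 0}]'

```text
time_s: 16.72
position: [0.4669, -0.1046, 0.0374]
ee_rot: [[1.0, -0.001, 0.002], [-0.001, -1.0, -0.001], [0.002, 0.001, -1.0]]
force: [-0.5, 0.0, 6.1]
gripper_width: 0.0649
grasp_force: 12.0
```

>>> drive_tool --increments '[{"hand": 0.058,"delta_pos": [0,0,-0.01],"roll": 0},{"hand": 0.058,"delta_pos": [0,0,-0.03],"roll": 0},{"hand": 0.058,"delta_pos": [0,0,-0.055],"roll": 0},{"hand": 0.058,"delta_pos": [0,0,-0.08],"roll": 0},{"hand": 0.058,"delta_pos": [0,0,-0.1],"roll": 0},{"hand": 0.058,"delta_pos": [0,0.02,-0.11],"roll": 0},{"hand": 0.058,"delta_pos": [0,0.045,-0.115],"roll": 0},{"hand": 0.058,"delta_pos": [0,0.07,-0.115],"roll": 0},{"hand": 0.058,"delta_pos": [0,0.095,-0.115],"roll": 0},{"hand": 0.058,"delta_pos": [0,0.12,-0.115],"roll": 0},{"hand": 0.058,"delta_pos": [0,0.138,-0.115],"roll": 0},{"hand": 0.058,"delta_pos": [0,0.1445,-0.115],"roll": 0}]'

```text
time_s: 17.72
position: [0.4659, -0.2511, 0.1513]
ee_rot: [[1.0, -0.003, 0.0], [-0.003, -1.0, -0.001], [0.0, 0.001, -1.0]]
force: [-0.3, 0.4, -0.7]
gripper_width: 0.0646
grasp_force: 12.0
```

>>> drive_tool --increments '[{"hand": 0.058,"delta_pos": [0,0,0],"roll": 0},{"hand": 0.058,"delta_pos": [0,0,0],"roll": 0},{"hand": 0.058,"delta_pos": [0,0,0],"roll": 0}]'

```text
time_s: 17.97
position: [0.4658, -0.2478, 0.1514]
ee_rot: [[1.0, -0.0, -0.001], [-0.0, -1.0, 0.001], [-0.001, -0.001, -1.0]]
force: [0.5, 0.4, -1.4]
gripper_width: 0.0649
grasp_force: 12.0
```

```bash
python3 -c "
from h import *
to(.467,-.2495,.0404)
s=sense();print(s['gripper_width'],s['grasp_force'],s['force'])
s=viewer.snapshot('wrist');save(s,'w7.png')
s=viewer.snapshot('side');save(s,'side7.png',(230,70,430,220),4)
"
```

```text
pos [ 0.4658 -0.2478  0.1514] delta [0.0013 0.0018 0.111 ] yaw -0.0004 j [-0.51  0.31  1.79  0.    1.05  1.06] t 17.9667
0.06489121658445629 11.999814212322235 [ 0.4508373   0.41109497 -1.40117355]
```

View pics/side7.png

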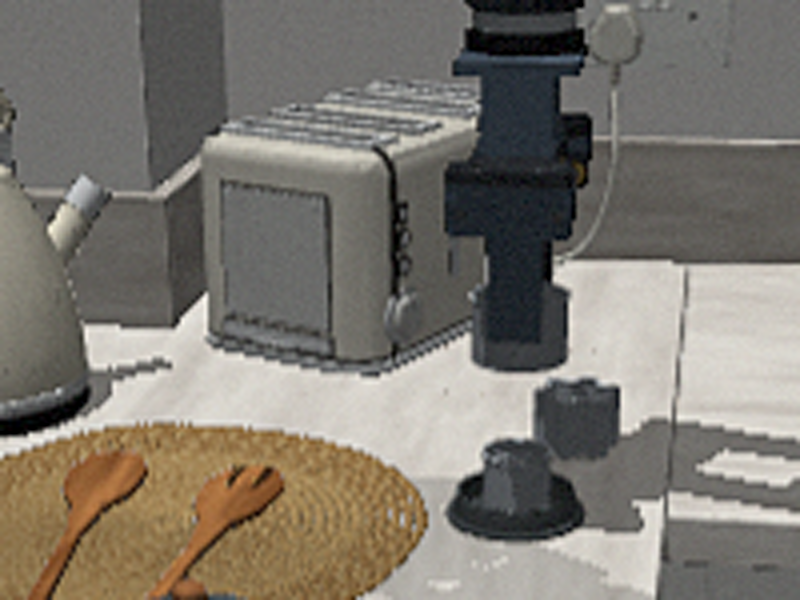

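The large ring hangs level above the nested pair, which stands at (515,475) in the crop. I lower it.

>>> drive_tool --increments '[{"hand": 0.058,"delta_pos": [0.0006,0.0008,0.02],"roll": 0},{"hand": 0.058,"delta_pos": [0.0006,0.0008,0.04],"roll": 0},{"hand": 0.058,"delta_pos": [0.0006,0.0008,0.055],"roll": 0},{"hand": 0.058,"delta_pos": [0.0006,0.0008,0.062],"roll": 0},{"hand": 0.058,"delta_pos": [0.0006,0.0008,0.065],"roll": 0},{"hand": 0.058,"delta_pos": [0.0006,0.0008,0.065],"roll": 0}]'

```text
time_s: 18.57
position: [0.4667, -0.2493, 0.0864]
ee_rot: [[1.0, -0.001, -0.001], [-0.001, -1.0, 0.0], [-0.001, -0.0, -1.0]]
force: [-0.3, 0.2, -0.7]
gripper_width: 0.0644
grasp_force: 12.0
```

>>> drive_tool --increments '[{"hand": 0.058,"delta_pos": [0,0,0.006],"roll": 0},{"hand": 0.058,"delta_pos": [0,0,0.014],"roll": 0},{"hand": 0.058,"delta_pos": [0,0,0.022],"roll": 0},{"hand": 0.058,"delta_pos": [0,0,0.03],"roll": 0},{"hand": 0.058,"delta_pos": [0,0,0.037],"roll": 0},{"hand": 0.058,"delta_pos": [0,0,0.042],"roll": 0},{"hand": 0.058,"delta_pos": [0,0,0.0445],"roll": 0},{"hand": 0.058,"delta_pos": [0,0,0.046],"roll": 0},{"hand": 0.058,"delta_pos": [0,0,0.046],"roll": 0}]'

```text
time_s: 19.32
position: [0.4666, -0.2498, 0.0406]
ee_rot: [[1.0, -0.001, -0.0], [-0.001, -1.0, 0.0], [-0.0, -0.0, -1.0]]
force: [0.3, 0.4, -0.9]
gripper_width: 0.0647
grasp_force: 12.0
```

>>> drive_tool --increments '[{"hand": 0.07,"delta_pos": [0,0,0],"roll": 0},{"hand": 0.076,"delta_pos": [0,0,0],"roll": 0},{"hand": 0.08,"delta_pos": [0,0,0],"roll": 0},{"hand": 0.08,"delta_pos": [0,0,0],"roll": 0},{"hand": 0.08,"delta_pos": [0,0,-0.01],"roll": 0},{"hand": 0.08,"delta_pos": [0,0,-0.025],"roll": 0},{"hand": 0.08,"delta_pos": [0,0,-0.05],"roll": 0},{"hand": 0.08,"delta_pos": [0,0,-0.08],"roll": 0},{"hand": 0.08,"delta_pos": [0,0,-0.12],"roll": 0},{"hand": 0.06,"delta_pos": [0,-0.03,-0.16],"roll": 0},{"hand": 0.05,"delta_pos": [0,-0.07,-0.18],"roll": 0},{"hand": 0.05,"delta_pos": [0,-0.11,-0.18],"roll": 0}]'

```text
time_s: 20.32
position: [0.4691, -0.1482, 0.2251]
ee_rot: [[1.0, -0.004, 0.01], [-0.004, -1.0, -0.004], [0.01, 0.004, -1.0]]
force: [1.7, 0.4, 0.5]
gripper_width: 0.0627
grasp_force: 0.0
```

>>> drive_tool --increments '[{"hand": 0.05,"delta_pos": [0,-0.04,0],"roll": 0},{"hand": 0.05,"delta_pos": [0.01,-0.08,0],"roll": 0},{"hand": 0.05,"delta_pos": [0.02,-0.12,0],"roll": 0},{"hand": 0.05,"delta_pos": [0.03,-0.155,0],"roll": 0},{"hand": 0.05,"delta_pos": [0.04,-0.18,0],"roll": 0},{"hand": 0.05,"delta_pos": [0.04,-0.191,0],"roll": 0},{"hand": 0.05,"delta_pos": [0.04,-0.191,0],"roll": 0},{"hand": 0.05,"delta_pos": [0.04,-0.191,0],"roll": 0}]'

```text
time_s: 20.98
position: [0.5065, 0.0431, 0.2199]
ee_rot: [[1.0, -0.0, -0.0], [-0.0, -1.0, -0.001], [-0.0, 0.001, -1.0]]
force: [-0.5, 0.5, 0.2]
gripper_width: 0.0499
grasp_force: 0.0
```

```bash
python3 -c "
from h import *
for c in ['side','scene','wrist']:
  s=viewer.snapshot(c); W=cloud(s)
  print(c,ring(s,.4665,-.249,.0145,.048,wide=.004),ring(s,.4665,-.249,.0235,.048,wide=.004),ring(s,.4665,-.249,.032,.048,wide=.004))
  m=(W[...,2]>.069)&(W[...,2]<.081)&(np.hypot(W[...,0]-.613,W[...,1]-.051)<.03);P=W[m];print('knob',len(P),((P.max(0)+P.min(0))/2).round(4) if len(P) else 0, np.ptp(P,0) if len(P) else 0)
  m=(W[...,2]>.044)&(W[...,2]<.053)&(np.hypot(W[...,0]-.613,W[...,1]-.051)<.06);P=W[m];print('top',len(P),((P.max(0)+P.min(0))/2).round(4) if len(P) else 0, np.ptp(P,0) if len(P) else 0)
  if c=='scene': save(s,'scene8.png',(320,120,470,230),4)
to(.612,.051,.1)
"
```

```text
side (35, array([ 0.4666, -0.2482,  0.0149]), array([ 0.4671, -0.2495,  0.0483]), np.float64(0.0487)) (50, array([ 0.4678, -0.2492,  0.0228]), array([ 0.4675, -0.2488,  0.0481]), np.float64(0.0487)) (81, array([ 0.4692, -0.2487,  0.0313]), array([ 0.4696, -0.2489,  0.0477]), np.float64(0.0482))
knob 50 [0.6149 0.0504 0.0738] [0.01781114 0.02049127 0.00918404]
top 661 [0.6159 0.0496 0.0485] [0.09530682 0.09481515 0.0089401 ]
scene (42, array([ 0.4668, -0.2503,  0.0138]), array([ 0.4676, -0.2491,  0.0477]), np.float64(0.0471)) (78, array([ 0.4664, -0.2496,  0.0223]), array([ 0.4659, -0.2482,  0.0478]), np.float64(0.0474)) (101, array([ 0.4667, -0.2496,  0.031 ]), array([ 0.4666, -0.2498,  0.048 ]), np.float64(0.0477))
knob 50 [0.6142 0.0492 0.0743] [0.02285749 0.0203453  0.01049329]
top 843 [0.614  0.0484 0.0485] [0.09656733 0.09695783 0.00887246]
wrist (180, array([ 0.4672, -0.2499,  0.0134]), array([ 0.4705, -0.2498,  0.0463]), np.float64(0.0462)) (279, array([ 0.4662, -0.2494,  0.0223]), array([ 0.4726, -0.25  ,  0.0462]), np.float64(0.0463)) (426, array([ 0.4662, -0.2491,  0.0314]), array([ 0.4746, -0.2494,  0.0465]), np.float64(0.0463))
knob 408 [0.6129 0.0479 0.0726] [0.01873046 0.01799883 0.00584864]
top 8111 [0.6132 0.0475 0.0474] [0.09510984 0.09441946 0.00686674]
pos [0.5066 0.042  0.2199] delta [ 0.1054 -0.0094  0.1198] yaw -0.0029 j [ 0.06  0.22  1.73 -0.    1.2   1.63] t 21.1333
```

View pics/scene8.png

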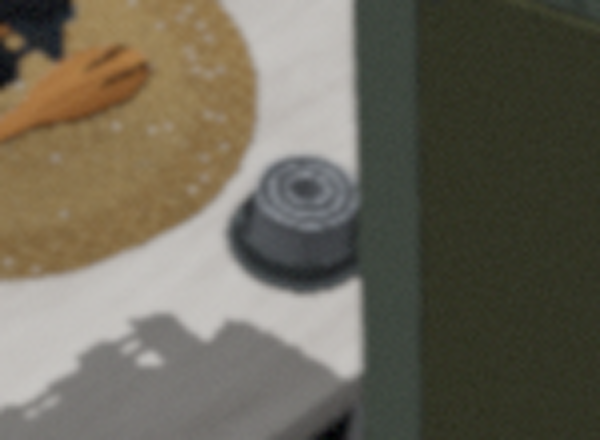

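All three cutters are nested and level in the tin at (305,190) in the crop. Now the lid's knob.

>>> drive_tool --increments '[{"hand": 0.05,"delta_pos": [0.03,-0.005,0],"roll": 0},{"hand": 0.05,"delta_pos": [0.06,-0.005,0],"roll": 0},{"hand": 0.05,"delta_pos": [0.085,-0.005,0],"roll": 0},{"hand": 0.05,"delta_pos": [0.1,-0.005,0.015],"roll": 0},{"hand": 0.05,"delta_pos": [0.1065,-0.005,0.04],"roll": 0},{"hand": 0.05,"delta_pos": [0.1065,-0.005,0.06],"roll": 0},{"hand": 0.05,"delta_pos": [0.1065,-0.005,0.08],"roll": 0},{"hand": 0.05,"delta_pos": [0.1065,-0.005,0.1],"roll": 0},{"hand": 0.05,"delta_pos": [0.1065,-0.005,0.1],"roll": 0},{"hand": 0.05,"delta_pos": [0.1065,-0.005,0.1],"roll": 0}]'

```text
time_s: 21.97
position: [0.6129, 0.047, 0.1191]
ee_rot: [[1.0, -0.003, -0.002], [-0.003, -1.0, -0.0], [-0.002, 0.0, -1.0]]
force: [-0.6, -0.5, 0.8]
gripper_width: 0.0502
grasp_force: 0.0
```

```bash
python3 -c "
from h import *
to(.613,.048,.068);print(sense()['ee_rot'])
"
```

```text
pos [0.6129 0.047  0.1191] delta [ 0.0003 -0.0011  0.0511] yaw -0.0029 j [ 0.06  0.47  1.62 -0.    1.05  1.63] t 21.9667
[[ 9.99992951e-01 -2.92480968e-03 -2.35460638e-03]
 [-2.92574865e-03 -9.99995642e-01 -3.95434215e-04]
 [-2.35343955e-03  4.02320413e-04 -9.99997150e-01]]
```

>>> drive_tool --increments '[{"hand": 0.05,"delta_pos": [0.0003,-0.001,0.015],"roll": 0},{"hand": 0.05,"delta_pos": [0.0003,-0.001,0.03],"roll": 0},{"hand": 0.05,"delta_pos": [0.0003,-0.001,0.043],"roll": 0},{"hand": 0.05,"delta_pos": [0.0003,-0.001,0.051],"roll": 0},{"hand": 0.05,"delta_pos": [0.0003,-0.001,0.051],"roll": 0},{"hand": 0.035,"delta_pos": [0.0003,-0.001,0.051],"roll": 0},{"hand": 0.02,"delta_pos": [0.0003,-0.001,0.051],"roll": 0},{"hand": 0.01,"delta_pos": [0.0003,-0.001,0.051],"roll": 0},{"hand": 0.01,"delta_pos": [0.0003,-0.001,0.051],"roll": 0},{"hand": 0.01,"delta_pos": [0.0003,-0.001,0.051],"roll": 0},{"hand": 0.01,"delta_pos": [0.0003,-0.001,0.051],"roll": 0},{"hand": 0.01,"delta_pos": [0.0003,-0.001,0.051],"roll": 0}]' --force 30

```text
time_s: 22.97
position: [0.6142, 0.0492, 0.0694]
ee_rot: [[1.0, -0.001, 0.001], [-0.001, -1.0, -0.0], [0.001, 0.0, -1.0]]
force: [-0.8, -0.9, 4.0]
gripper_width: 0.019
grasp_force: 30.0
```

```bash
python3 -c "
from h import *
to(.467,-.249,.16)
"
```

```text
pos [0.6142 0.0492 0.0694] delta [-0.1468  0.2984 -0.0907] yaw -0.0011 j [ 0.06  0.52  1.68 -0.    0.95  1.63] t 22.9667
```

>>> drive_tool --increments '[{"hand": 0.01,"delta_pos": [0,0,-0.01],"roll": 0},{"hand": 0.01,"delta_pos": [0,0,-0.025],"roll": 0},{"hand": 0.01,"delta_pos": [0,0,-0.04],"roll": 0},{"hand": 0.01,"delta_pos": [0,0,-0.06],"roll": 0},{"hand": 0.01,"delta_pos": [0,0,-0.08],"roll": 0},{"hand": 0.01,"delta_pos": [-0.003,0.006,-0.095],"roll": 0},{"hand": 0.01,"delta_pos": [-0.009,0.018,-0.1],"roll": 0},{"hand": 0.01,"delta_pos": [-0.018,0.036,-0.1],"roll": 0},{"hand": 0.01,"delta_pos": [-0.028,0.056,-0.1],"roll": 0},{"hand": 0.01,"delta_pos": [-0.038,0.076,-0.1],"roll": 0},{"hand": 0.01,"delta_pos": [-0.048,0.096,-0.1],"roll": 0},{"hand": 0.01,"delta_pos": [-0.058,0.116,-0.1],"roll": 0}]'

```text
time_s: 23.97
position: [0.5539, -0.0679, 0.168]
ee_rot: [[1.0, -0.001, -0.002], [-0.001, -1.0, 0.0], [-0.002, -0.0, -1.0]]
force: [0.2, -0.3, -1.5]
gripper_width: 0.0193
grasp_force: 30.0
```

>>> drive_tool --increments '[{"hand": 0.01,"delta_pos": [-0.01,0.02,0],"roll": 0},{"hand": 0.01,"delta_pos": [-0.02,0.04,0],"roll": 0},{"hand": 0.01,"delta_pos": [-0.03,0.06,0],"roll": 0},{"hand": 0.01,"delta_pos": [-0.04,0.08,0],"roll": 0},{"hand": 0.01,"delta_pos": [-0.05,0.1,0],"roll": 0},{"hand": 0.01,"delta_pos": [-0.06,0.12,0],"roll": 0},{"hand": 0.01,"delta_pos": [-0.07,0.14,0],"roll": 0},{"hand": 0.01,"delta_pos": [-0.078,0.156,0],"roll": 0},{"hand": 0.01,"delta_pos": [-0.085,0.17,0],"roll": 0},{"hand": 0.01,"delta_pos": [-0.088,0.178,0],"roll": 0},{"hand": 0.01,"delta_pos": [-0.0885,0.1815,0],"roll": 0},{"hand": 0.01,"delta_pos": [-0.0885,0.1815,0],"roll": 0}]'

```text
time_s: 24.97
position: [0.4665, -0.2484, 0.1684]
ee_rot: [[1.0, -0.002, -0.0], [-0.002, -1.0, 0.0], [-0.0, -0.0, -1.0]]
force: [0.2, -0.9, -0.6]
gripper_width: 0.0187
grasp_force: 30.0
```

>>> drive_tool --increments '[{"hand": 0.01,"delta_pos": [0,0,0],"roll": 0},{"hand": 0.01,"delta_pos": [0,0,0],"roll": 0},{"hand": 0.01,"delta_pos": [0,0,0],"roll": 0}]'

```text
time_s: 25.22
position: [0.4672, -0.2473, 0.1686]
ee_rot: [[1.0, -0.0, -0.0], [-0.0, -1.0, 0.0], [-0.0, -0.0, -1.0]]
force: [0.2, 0.5, -1.2]
gripper_width: 0.0189
grasp_force: 30.0
```

```bash
python3 -c "
from h import *
to(.467,-.249,.075)
s=sense();print(s['gripper_width'],s['grasp_force'],s['force'],np.round(s['ee_rot'],4))
for c in ['side','scene','wrist']:
  s=viewer.snapshot(c); W=cloud(s); q=sense()['position']
  m=(W[...,2]>.14)&(W[...,2]<.153)&(np.hypot(W[...,0]-.467,W[...,1]+.249)<.06);P=W[m]
  if len(P)>20:
    print(c,'top',len(P),((P.max(0)+P.min(0))/2).round(4), np.ptp(P,0).round(4))
    A=np.c_[P[:,:2]-[.467,-.249],np.ones(len(P))];mm=P[:,2]>.145;print('tilt',np.linalg.lstsq(A[mm],P[mm,2],rcond=None)[0])
  print(ring(s,.467,-.249,.0475,.005,wide=.006,band=.003), ring(s,.467,-.249,.0395,.02,wide=.006,band=.003))
  if c=='side': save(s,'side9.png',(230,70,430,220),4)
"
```

```text
pos [ 0.4672 -0.2473  0.1686] delta [-0.0002  0.0017  0.0936] yaw -0.0001 j [-0.51  0.29  1.76  0.    1.09  1.06] t 25.2167
0.018873888594832945 29.999683756032027 [ 0.1852441   0.47128029 -1.16797225] [[ 1.e+00 -1.e-04 -0.e+00]
 [-1.e-04 -1.e+00  2.e-04]
 [-0.e+00 -2.e-04 -1.e+00]]
side top 360 [ 0.4701 -0.2394  0.1463] [0.0961 0.0884 0.0124]
tilt [-0.00131276 -0.02339664  0.15014139]
(115, array([ 0.4683, -0.2504,  0.048 ]), array([ 0.4669, -0.2359,  0.005 ]), np.float64(0.0049)) (86, array([ 0.4693, -0.2485,  0.0396]), array([ 0.4687, -0.2395,  0.0199]), np.float64(0.0199))
scene top 601 [ 0.4673 -0.2469  0.1464] [0.0962 0.0967 0.0124]
tilt [ 0.00145015 -0.00109501  0.14836643]
(141, array([ 0.4671, -0.2493,  0.0459]), array([ 0.4665, -0.2473,  0.005 ]), np.float64(0.0047)) (73, array([ 0.4668, -0.249 ,  0.0396]), array([ 0.4665, -0.2479,  0.0201]), np.float64(0.0192))
wrist top 10021 [ 0.4664 -0.2481  0.1464] [0.0952 0.093  0.0127]
tilt [-0.00301094  0.00117617  0.14694992]
(381, array([ 0.4614, -0.2488,  0.0495]), array([ 0.5033, -0.2512,  0.0038]), np.float64(0.0035)) None
```

View pics/side9.png

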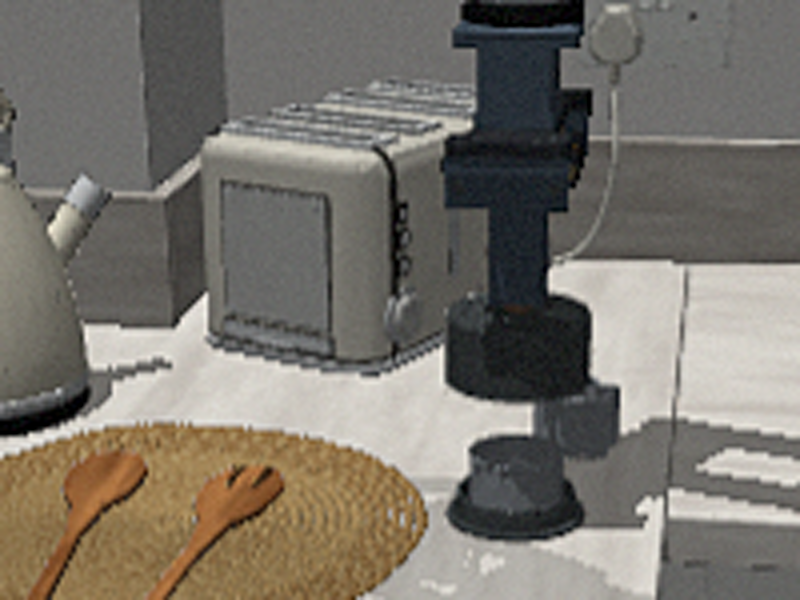

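The lid hangs level over the tin, with the nested cutters below at (515,475) in the crop. I lower it in steps, watching the force.

>>> drive_tool --increments '[{"hand": 0.01,"delta_pos": [-0.0004,0.0013,0.015],"roll": 0},{"hand": 0.01,"delta_pos": [-0.0004,0.0013,0.03],"roll": 0},{"hand": 0.01,"delta_pos": [-0.0004,0.0013,0.04],"roll": 0},{"hand": 0.01,"delta_pos": [-0.0004,0.0013,0.046],"roll": 0},{"hand": 0.01,"delta_pos": [-0.0004,0.0013,0.053],"roll": 0},{"hand": 0.01,"delta_pos": [-0.0004,0.0013,0.06],"roll": 0},{"hand": 0.01,"delta_pos": [-0.0004,0.0013,0.066],"roll": 0},{"hand": 0.01,"delta_pos": [-0.0004,0.0013,0.07],"roll": 0},{"hand": 0.01,"delta_pos": [-0.0004,0.0013,0.07],"roll": 0}]'

```text
time_s: 26.12
position: [0.4661, -0.2491, 0.0979]
ee_rot: [[1.0, -0.001, -0.001], [-0.001, -1.0, 0.001], [-0.001, -0.001, -1.0]]
force: [-0.4, 0.2, -1.0]
gripper_width: 0.0188
grasp_force: 30.0
```

>>> drive_tool --increments '[{"hand": 0.01,"delta_pos": [0,0,0.004],"roll": 0},{"hand": 0.01,"delta_pos": [0,0,0.008],"roll": 0},{"hand": 0.01,"delta_pos": [0,0,0.012],"roll": 0},{"hand": 0.01,"delta_pos": [0,0,0.016],"roll": 0},{"hand": 0.01,"delta_pos": [0,0,0.02],"roll": 0},{"hand": 0.01,"delta_pos": [0,0,0.022],"roll": 0},{"hand": 0.01,"delta_pos": [0,0,0.023],"roll": 0},{"hand": 0.01,"delta_pos": [0,0,0.0235],"roll": 0},{"hand": 0.01,"delta_pos": [0,0,0.0235],"roll": 0}]'

```text
time_s: 26.87
position: [0.4665, -0.2493, 0.0751]
ee_rot: [[1.0, -0.001, -0.0], [-0.001, -1.0, -0.0], [-0.0, 0.0, -1.0]]
force: [0.1, 0.0, -2.1]
gripper_width: 0.0187
grasp_force: 30.0
```

```bash
python3 -c "
from h import *
to(.467,-.249,.0744)
for c in ['side','scene']:
  s=viewer.snapshot(c); W=cloud(s)
  m=(W[...,2]>.049)&(W[...,2]<.06)&(np.hypot(W[...,0]-.467,W[...,1]+.249)<.046);P=W[m]
  A=np.c_[P[:,:2]-[.467,-.249],np.ones(len(P))];print(len(P),np.median(P[:,2]),'tilt',np.linalg.lstsq(A,P[:,2],rcond=None)[0])
"
```

```text
pos [ 0.4665 -0.2493  0.0751] delta [ 0.0005 -0.0003  0.0007] yaw -0.0012 j [-0.51  0.4   1.88 -0.    0.86  1.06] t 26.8667
278 0.05675077807740858 tilt [ 0.01227421 -0.02903431  0.05673829]
358 0.05514454354729714 tilt [-0.00373786 -0.0089344   0.05522348]
```

>>> drive_tool --increments '[{"hand": 0.01,"delta_pos": [0,0,0.0008],"roll": 0},{"hand": 0.01,"delta_pos": [0,0,0.0015],"roll": 0},{"hand": 0.01,"delta_pos": [0,0,0.0015],"roll": 0},{"hand": 0.01,"delta_pos": [0,0,0.0015],"roll": 0}]'

```text
time_s: 27.3
position: [0.4667, -0.2494, 0.0743]
ee_rot: [[1.0, -0.001, 0.001], [-0.001, -1.0, -0.0], [0.001, 0.0, -1.0]]
force: [-1.0, -0.2, 4.2]
gripper_width: 0.0192
grasp_force: 30.0
```

>>> drive_tool --increments '[{"hand": 0.024,"delta_pos": [0,0,0],"roll": 0},{"hand": 0.035,"delta_pos": [0,0,0],"roll": 0},{"hand": 0.05,"delta_pos": [0,0,0],"roll": 0},{"hand": 0.05,"delta_pos": [0,0,0],"roll": 0},{"hand": 0.05,"delta_pos": [0,0,-0.01],"roll": 0},{"hand": 0.05,"delta_pos": [0,0,-0.03],"roll": 0},{"hand": 0.05,"delta_pos": [0,0,-0.06],"roll": 0},{"hand": 0.05,"delta_pos": [0,0,-0.09],"roll": 0},{"hand": 0.05,"delta_pos": [0,-0.03,-0.12],"roll": 0},{"hand": 0.05,"delta_pos": [0,-0.07,-0.14],"roll": 0},{"hand": 0.05,"delta_pos": [-0.02,-0.1,-0.14],"roll": 0},{"hand": 0.05,"delta_pos": [-0.04,-0.13,-0.14],"roll": 0}]'

```text
time_s: 28.3
position: [0.4274, -0.118, 0.2159]
ee_rot: [[1.0, -0.001, 0.004], [-0.001, -1.0, -0.001], [0.004, 0.001, -1.0]]
force: [-0.2, 0.7, -0.7]
gripper_width: 0.0497
grasp_force: 0.0
```

>>> drive_tool --increments '[{"hand": 0.05,"delta_pos": [0,0,0],"roll": 0},{"hand": 0.05,"delta_pos": [0,0,0],"roll": 0},{"hand": 0.05,"delta_pos": [0,0,0],"roll": 0}]'

```text
time_s: 28.55
position: [0.4273, -0.1196, 0.2144]
ee_rot: [[1.0, -0.001, 0.002], [-0.001, -1.0, -0.001], [0.002, 0.001, -1.0]]
force: [0.2, -0.3, 0.5]
gripper_width: 0.0499
grasp_force: 0.0
```

```bash
python3 -c "
from h import *
for c in ['side','scene','wrist']:
  s=viewer.snapshot(c); W=cloud(s)
  r=np.hypot(W[...,0]-.467,W[...,1]+.249)
  m=(W[...,2]>.046)&(W[...,2]<.06)&(r<.044)&(r>.014);P=W[m]
  if len(P)>20:
    A=np.c_[P[:,:2]-[.467,-.249],np.ones(len(P))];print(c,len(P),np.median(P[:,2]).round(4),'tilt',np.linalg.lstsq(A,P[:,2],rcond=None)[0].round(4))
  if c=='wrist': save(s,'w10.png')
  if c=='side': save(s,'side10.png',(230,120,430,240),4)
"
```

```text
side 248 0.0562 tilt [ 0.003  -0.0157  0.0561]
scene 562 0.0542 tilt [ 0.0044 -0.0006  0.0542]
wrist 5877 0.0525 tilt [-0.0017 -0.0001  0.0525]
```

View pics/side10.png

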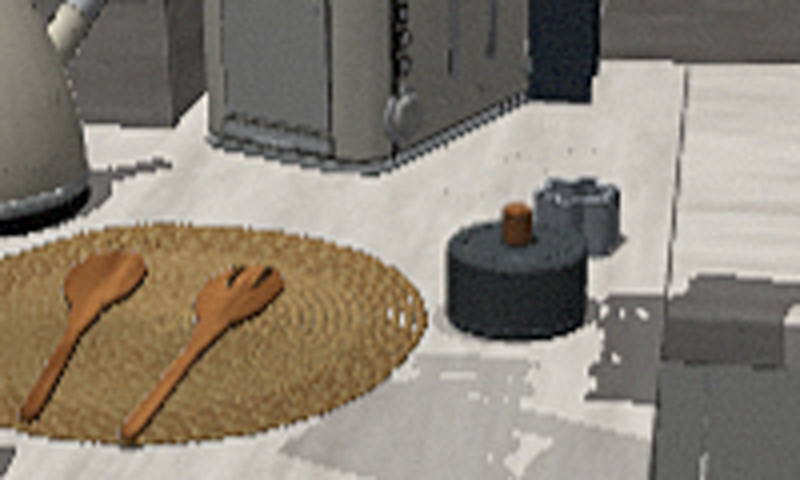

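View pics/w10.png

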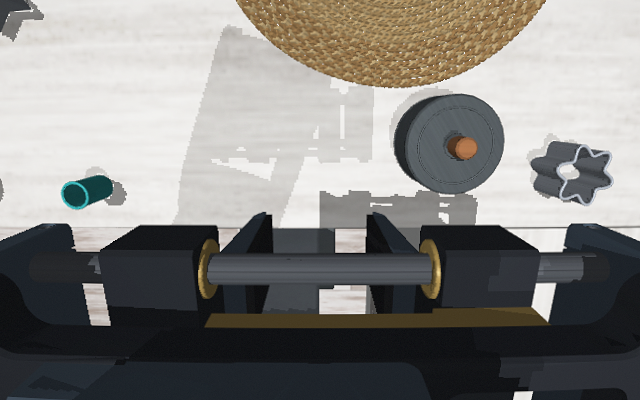

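The lid sits level with its top at 54 mm, which is fully shut. In the wrist view it is at (450,145), and the flower at (575,172) is untouched. I hand in.

```bash
python3 -c "
from h import *
print(workorder.hand_in())"
```

```text
the job is handed in; nothing more can be done
None
```

The three plain round cutters are nested in the tin and the lid is down, level and shut as measured in the camera images; the flower and star were left where they stood. The job was handed in at about 29 s, but the hand-in returned no verdict.

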